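# Check that the bath lift's release lever stops short of its grip bar

## Task

Check the release lever on the heating-bath lift: push it with the outside of the fingers towards the grip bar until it comes up against its stop, keep it there for about a second, then let it spring all the way out again. Then push it in to its stop a second time and finish while still holding it there, so that the gap left before the bar can be looked at. Only push, without forcing it: do not pinch or straddle the lever, do not touch the grip bar, and leave the glassware around it where it stands.

Things in the scene. Friction and masses are not known exactly. Their poses are not given: they have to be found in the camera images.
- lift: heating-bath lift fixed to the bench: grey base plate, white housing 159 mm tall (x -50 to 50, y 5 to 90 mm), open steel bath 216 mm across, 164 mm tall, centred at x 30, y 225 mm. Origin on the bench, z up. From the housing's -y face grip bar and lever stick out side by side along -y, like a handlebar and its brake lever, the lever on the -x (robot) side. Yaw up to 0.45 rad either way
- bar_root (a point): fixed grip bar, black rubber, round, 22 mm thick (28 mm at the end cap), level, 178 mm long. This point is where its axis meets the housing, 125 mm above the bench; the bar runs along the lift's -y. Not to be touched
- blade: aluminium lever blade, level, 12 mm thick, 24 mm tall (113 to 137 mm above the bench), 164 mm from pivot to free end, which is an 18 mm round bead. Origin on the upright pivot axis, at x -40, y 0, z 125 mm in the lift's frame. It runs along its own -y; its +x points square to the blade, from its outer face towards the bar. Only bare bench lies beneath its outer part
- pad (a point): where to press: the middle of the blade's outer face (the one away from the bar), 125 mm from the pivot, 125 mm above the bench; same axes as the blade, +x being the direction of the push
- lever (a joint): swing of the lever, rad: 0 fully out (spring), 0.29 at its stop; grows anticlockwise from above, towards the bar. At 0 the blade is yawed -0.26 rad from the lift's yaw, at the stop +0.03. At the pad: 36 mm of travel, 2.6 N to start, 6 N to reach the stop, then solid; about 18 mm are then left between blade and bar
- bottle: loose amber bottle with black cap, 60 mm across, 130 mm tall, origin at the centre of its underside. A bystander
- beaker: loose open glass beaker, 68 mm across, 85 mm tall, origin at the centre of its underside. A bystander
- flask: loose conical glass flask, 74 mm across at the foot, 112 mm tall, origin at the centre of its underside. A bystander

How it is judged:
By the outcome, as a careful person would: the job done as asked, in the order asked, and still so for the second after the job is handed in, while the arm keeps its last pose, push and grip.
It also fails if it takes over 48 s, if anything falls off the work surface, if the arm or the gripper's body presses on something with over 40 N, if the wrist force passes 120 N, or if a joint passes its speed limit or range.

## Robot

A 6-joint arm with a two-finger parallel gripper is mounted at the origin on the work surface. World frame = base frame: x ahead of the robot, y to its left, z up, the work surface at z = 0. Lengths are in mm, angles in rad, forces in N, time in s.
With the tool pointing down it reaches from about 350 to 875 mm from the base axis. Payload 4.2 kg.
Tool frame: the origin (TCP) lies on the centre line of the jaws, within the pads' length; the fingertips stand 22 mm ahead of it and the grasp point (between the pads) lies 3 mm ahead of it (arm.nose_length is the distance from the TCP to the fingertips, in mm); z points along the fingers, x is the direction in which the jaws open and shut, and the axes are right-handed (so a half turn about z gives the same grasp; the last joint's range is limited). The gripper opens to 85 mm and grips with 20 to 120 N. Pads are 22 mm wide; open, the fingers measure 114 mm over their backs; the gripper's body (76 mm by 85 mm) begins 54 mm behind the grasp point. The pads swing forward as they close: fully open they stand 13 mm farther back than shut.
Start: joints at [-0.881, 0.385, 0.008, 0, -1.194, -0.259], TCP at [261.011, -567.867, 253.312] pointing down, gripper open.
Joint ranges: [-3.14, 3.14], [-1.21, 2.06], [-1.07, 1.41], [-3.16, 2.05], [-2.99, -0.16], [-3.1, 3.1]. Speed limits (rad/s): [2.79, 2.79, 3.14, 3.14, 3.14, 3.14].

## Interface

Orientations are given as a unit quaternion [x, y, z, w].
In Python, from bench import telemetry, get_image, workorder, nets, arm gives the robot as it stands.
- The arm moves only by the tool apply_moves, never from a script. Its argument "steps" is a list of rows, each an object with "hand": the opening, from 0 (shut) to 1 (fully open); "xyz": the shift along the tool's x, y, z in cm, a list of three; "delta_rot": the turn, a rotation vector about the tool's x, y, z in rad, a list of three. In form: [{"hand": hand, "xyz": [x, y, z], "delta_rot": [wx, wy, wz]}, ...]. A call has 1 to 12 rows; each row is the pose to reach, as a shift and turn from the pose commanded when the call began, along the tool's axes at that moment; what a row does not reach only later rows make up. A row lasts 1/12 s, in which the tool goes at most 41.7 mm and 7.16 degrees, less where a joint would pass 70% of its speed; a pose out of reach is approached as far as the arm can. A call with a gripper value outside its range is refused whole. The fingers move at their own pace and stop on an object; the grip force is fixed at half the most. Time passes only in rows, so rows that repeat a pose let the fingers close. It gives the time, the measured TCP pose, the force and the opening at its end, in the units of the state.
- telemetry.read_state(): the state, without advancing time (a new reading comes with each control period).
- get_image(name): name is "side" or "top" or "wrist"; returns a dict with "frame" (384x512x3 uint8, blue, green, red), "fx", "fy", "cx", "cy" (pixels), "origin" and "orientation" of the camera in the world. Camera axes: x right, y down, z forward; pixel columns grow to the right and rows downward; lengths in mm; the calibration is good to about 2 mm. A picture is of the moment at which its call begins. There is no depth.
- workorder.job_done(): hands the job in, once; it reports no verdict.
Trained networks look in a picture, given as the dict that the camera call returned (one of the last four; its "shot" number tells which), for a name from the list of things; names that differ only in an ending like _2 or _b are one class to them, and where a whole thing is asked for, a point or a joint stands for the part that bears it (a point fixed in the world has none). Each returns a list of dicts, best first, with "confidence" (0 to 1); they miss things now and then, are a little off and sometimes report something else, mostly with a low value. They report only what shows in the picture. A call takes as long as a camera call.
- nets.recognise(picture, label): "xyz" ([x, y, z] in mm, in world coordinates, good to about 4 mm: the middle of the surface that is visible of it).
- nets.outline_of(picture, label): "pixels" (384x512 bool, what is visible of it).
- nets.pinpoint(picture, label): "xyz" ([x, y, z] in mm, in world coordinates, good to about 4 mm: a listed point, or the origin of a listed thing).
The state is a dict: "clock": time; "joints": joint angles; "joint_vel": joint speeds; "joint_efforts": joint torques, N m; "position": TCP position; "ee_rot": TCP orientation; "contact_force": force on the tool from outside, world axes, zero at the start; "wrist_torque": the same for the moment, N m; "gripper_width": finger opening in mm.
Only numpy, scipy, OpenCV 4.12 (cv2) and the standard library are available. Lean on these libraries where they do the work, as an engineer would, in place of code of your own. Each camera call takes 0.05 s, during which the arm holds its last target.

## Working session

There is one attempt and no reset: what is moved stays moved. The work goes in short steps, Python scripts to look and compute and a tool call to move; the robot and the scene stay as the last step left them, time stands still between calls to the robot, and variables do not carry over. Pictures are saved under pics/ and viewed, and the job is handed in when it is done.

Besides the shell and the picture viewer there is one more tool, called after "Request:" by a JSON object that holds its "method" and its "body". apply_moves: Moves the arm, as the interface text tells. Its arguments: {"type":"object","properties":{"steps":{"type":"array"}},"required":["steps"]}

```bash
ls; mkdir -p pics
python3 - <<'E'
from bench import telemetry,get_image,nets,arm
import cv2,numpy as np
s=telemetry.read_state();print(s)
print([a for a in dir(arm) if a[0]!='_'])
for n in ["top","side","wrist"]:
    p=get_image(n);cv2.imwrite(f"pics/a_{n}.png",p["frame"])
    print(n,p["origin"],p["orientation"],p["fx"])
    for l in ["lift","bar_root","blade","pad","bottle","beaker","flask"]:
        r=nets.pinpoint(p,l)
        print(l,[(np.round(q["xyz"]).tolist(),round(q["confidence"],2)) for q in r[:2]])
E
```

```text
pics
{'clock': 0.0, 'joints': array([-8.81401168e-01,  3.85559318e-01,  6.58476393e-03, -5.10434804e-04,
       -1.19401264e+00, -2.58638181e-01]), 'joint_vel': array([ 6.67697966e-04,  5.17658346e-04, -9.50138447e-05,  1.18791701e-03,
       -1.15267233e-03,  3.02692678e-04]), 'joint_efforts': array([ 6.76211334e-05, -3.92291272e+01,  1.88404584e+01,  4.18624252e+00,
       -4.61233474e-03, -1.64018917e-05]), 'position': array([ 260.77933343, -567.38122912,  252.20211102]), 'ee_rot': array([ 5.39727546e-01,  8.41839011e-01,  5.61416797e-04, -9.70080192e-04]), 'contact_force': array([-0.17568756,  0.34633801, -0.17460842]), 'wrist_torque': array([-0.0070556 , -0.01462762,  0.01423945]), 'gripper_width': 85.41830501433107}
['IKError', 'nose_length']
top [492.88692796  -4.44129005 989.65067937] [-0.70607692  0.70616023 -0.03580745  0.03887084] 376.96728784677697
lift [([549.0, -1.0, -1.0], 0.92)]
bar_root [([546.0, 0.0, 123.0], 0.86)]
blade [([504.0, -8.0, 121.0], 0.97)]
pad [([492.0, -130.0, 129.0], 0.75)]
bottle [([670.0, -81.0, -2.0], 0.84)]
beaker [([358.0, 19.0, 1.0], 0.97)]
flask [([581.0, -316.0, 2.0], 0.94)]
side [384.71876776 669.60026129 790.26860058] [-0.12461734  0.91344932 -0.38319286  0.0569569 ] 429.1045082673723
lift [([544.0, 5.0, 1.0], 0.64), ([356.0, 22.0, -1.0], 0.42)]
bar_root [([546.0, -2.0, 126.0], 0.68)]
blade [([501.0, -8.0, 126.0], 0.68)]
pad [([490.0, -133.0, 121.0], 0.73)]
bottle [([545.0, 0.0, 2.0], 0.69), ([667.0, -78.0, 4.0], 0.56)]
beaker [([357.0, 21.0, 0.0], 0.62), ([544.0, 3.0, 2.0], 0.46)]
flask [([578.0, -316.0, -2.0], 0.86)]
wrist [ 184.65757084 -603.07719932  372.80686854] [0.53223264 0.83008522 0.14017876 0.08964854] 279.11549710113826
lift []
bar_root []
blade []
pad []
bottle []
beaker []
flask []
```

View pics/a_top.png

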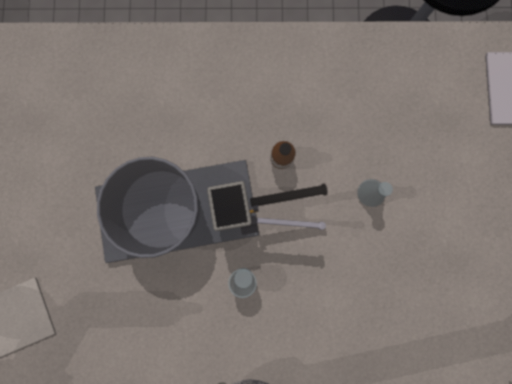

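View pics/a_side.png

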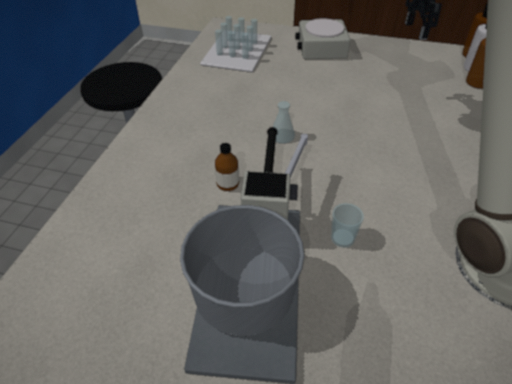

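```bash
cat > h.py <<'E'
from bench import telemetry,get_image,nets
import cv2,numpy as np
from scipy.spatial.transform import Rotation as R
def ray(p,uv,z):
    uv=np.atleast_2d(uv).astype(float)
    d=np.c_[(uv[:,0]-p["cx"])/p["fx"],(uv[:,1]-p["cy"])/p["fy"],np.ones(len(uv))]
    d=R.from_quat(p["orientation"]).apply(d);o=np.array(p["origin"])
    return o+d*((z-o[2])/d[:,2])[:,None]
def axis(p,label,z):
    m=nets.outline_of(p,label)
    if not m: return None
    v,u=np.nonzero(m[0]["pixels"]);P=ray(p,np.c_[u,v],z)[:,:2]
    c=P.mean(0);w=np.linalg.svd(P-c,full_matrices=False)[2][0]
    if w[1]>0:w=-w
    t=(P-c)@w
    return m[0]["confidence"],len(u),c.round(1),round(np.arctan2(w[0],-w[1]),3),(c+w*t.min()).round(1),(c+w*t.max()).round(1)
E
python3 - <<'E'
from h import *
for n in ["top","side"]:
    p=get_image(n)
    for l,z in [("blade",131),("bar_root",130),("pad",131)]: print(n,l,axis(p,l,z))
    f=p["frame"]
    if n=="top": cv2.imwrite("pics/b.png",cv2.resize(f[130:270,200:400],None,fx=4,fy=4,interpolation=cv2.INTER_CUBIC))
    else: cv2.imwrite("pics/bs.png",cv2.resize(f[90:260,200:380],None,fx=3.4,fy=3.4,interpolation=cv2.INTER_CUBIC))
    for l in ["pad","bar_root","blade"]:print(l,[np.round(q["xyz"]) for q in nets.pinpoint(p,l)[:1]])
E
```

```text
top blade (0.83, 341, array([499.7, -90.4]), np.float64(-0.09), array([507.2,  -6.4]), array([ 492.5, -170. ]))
top bar_root (0.76, 14624, array([534.8, 152.7]), np.float64(0.061), array([522.7, 350.3]), array([ 555.1, -180.2]))
top pad (0.64, 442, array([499.8, -90.3]), np.float64(-0.085), array([507.2,  -4.1]), array([ 492.8, -172.2]))
pad [array([ 493., -131.,  128.])]
bar_root [array([547.,  -1., 124.])]
blade [array([504.,  -8., 120.])]
side blade (0.8, 331, array([494.5, -92.2]), np.float64(-0.076), array([500.4, -14.7]), array([ 488.2, -175.3]))
side bar_root (0.81, 21236, array([515.1, 251.7]), np.float64(0.154), array([486.2, 437.6]), array([ 582. , -178.3]))
side pad (0.18, 935, array([ 6.384e+02, -1.000e-01]), np.float64(0.372), array([612.4,  66.4]), array([672.1, -86.6]))
pad [array([ 487., -132.,  123.])]
bar_root [array([548.,  -1., 126.])]
blade [array([502., -10., 125.])]
```

View pics/b.png

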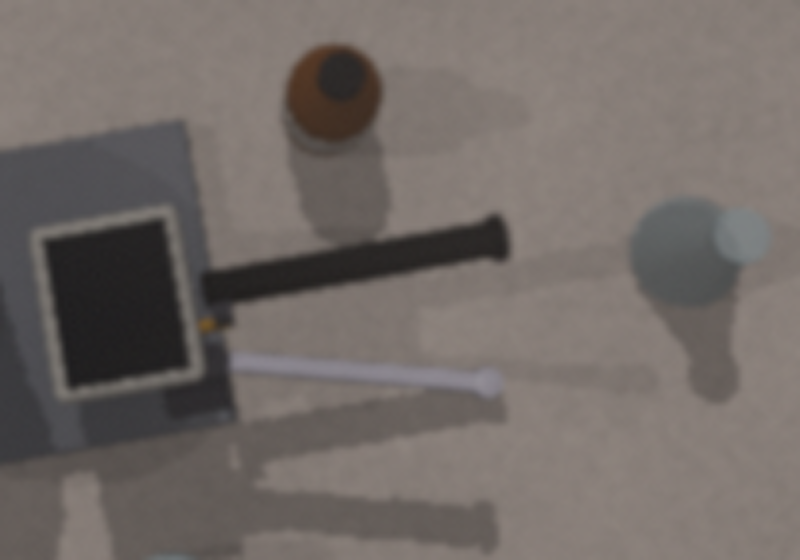

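Request:
{"method": "apply_moves", "body": {"steps": [{"hand": 0, "xyz": [2.7, 2.9, 0], "delta_rot": [0, 0, 0.04]}, {"hand": 0, "xyz": [5.4, 5.7, 0], "delta_rot": [0, 0, 0.09]}, {"hand": 0, "xyz": [8.0, 8.6, 0], "delta_rot": [0, 0, 0.13]}, {"hand": 0, "xyz": [10.7, 11.5, 0], "delta_rot": [0, 0, 0.17]}, {"hand": 0, "xyz": [13.4, 14.4, 0], "delta_rot": [0, 0, 0.21]}, {"hand": 0, "xyz": [16.1, 17.2, 0], "delta_rot": [0, 0, 0.26]}, {"hand": 0, "xyz": [18.8, 20.1, 0], "delta_rot": [0, 0, 0.3]}, {"hand": 0, "xyz": [21.5, 23.0, 0], "delta_rot": [0, 0, 0.34]}, {"hand": 0, "xyz": [24.2, 25.9, 0], "delta_rot": [0, 0, 0.39]}, {"hand": 0, "xyz": [26.8, 28.7, 0], "delta_rot": [0, 0, 0.43]}, {"hand": 0, "xyz": [29.5, 31.6, 0], "delta_rot": [0, 0, 0.47]}, {"hand": 0, "xyz": [32.2, 34.4, 0], "delta_rot": [0, 0, 0.515]}]}}

```text
clock: 2.9
position: [439.5, -129.7, 253.8]
ee_rot: [0.737, 0.676, 0.0, 0.0]
contact_force: [0.2, -0.6, 0.2]
gripper_width: -0.1
```

```bash
cat >> h.py <<'E'
def st():
    s=telemetry.read_state();r=R.from_quat(s["ee_rot"]).as_matrix()
    print(round(s["clock"],2),"pos",s["position"].round(1),"yaw_y",round(np.arctan2(r[1,1],r[0,1]),3),"z",r[:,2].round(3),"F",s["contact_force"].round(1),"w",round(s["gripper_width"],1),"j",s["joints"].round(2))
    return s,r
def to(t,yaw):
    s,r=st();d=r.T@(np.array(t)-s["position"])/10
    y=np.arctan2(r[1,1],r[0,1]);print("xyz cm",d.round(2),"rz",round(y-yaw,3))
E
python3 -c "
from h import *
to([440,-131,125],-.085)
p=get_image('wrist');cv2.imwrite('pics/c.png',p['frame'])"
```

```text
2.9 pos [ 439.5 -129.7  253.8] yaw_y -0.086 z [ 0.001 -0.    -1.   ] F [ 0.2 -0.6  0.2] w -0.1 j [ 0.07  0.1  -0.38  0.   -1.09 -1.73]
xyz cm [-0.12  0.04 12.88] rz -0.001
```

View pics/c.png

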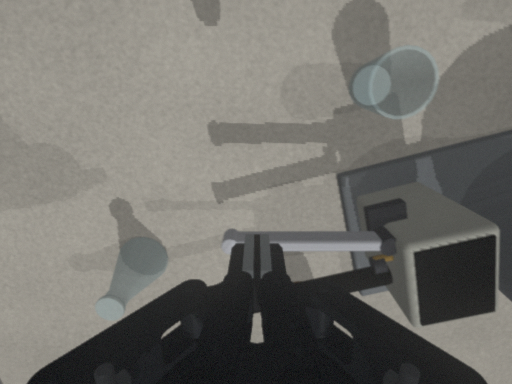

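Request:
{"method": "apply_moves", "body": {"steps": [{"hand": 0, "xyz": [-0.1, 0, 3], "delta_rot": [0, 0, 0]}, {"hand": 0, "xyz": [-0.1, 0, 6], "delta_rot": [0, 0, 0]}, {"hand": 0, "xyz": [-0.1, 0, 9], "delta_rot": [0, 0, 0]}, {"hand": 0, "xyz": [-0.1, 0, 11.5], "delta_rot": [0, 0, 0]}, {"hand": 0, "xyz": [-0.1, 0, 12.9], "delta_rot": [0, 0, 0]}, {"hand": 0, "xyz": [-0.1, 0.8, 12.9], "delta_rot": [0, 0, 0]}, {"hand": 0, "xyz": [-0.1, 1.6, 12.9], "delta_rot": [0, 0, 0]}, {"hand": 0, "xyz": [-0.1, 2.3, 12.9], "delta_rot": [0, 0, 0]}, {"hand": 0, "xyz": [-0.1, 2.6, 12.9], "delta_rot": [0, 0, 0]}, {"hand": 0, "xyz": [-0.1, 2.6, 12.9], "delta_rot": [0, 0, 0]}]}}

```text
clock: 3.78
position: [466.9, -134.9, 125.5]
ee_rot: [0.736, 0.677, 0.001, 0.001]
contact_force: [-0.7, -1.1, -0.8]
gripper_width: -0.1
```

```bash
python3 -c "
from h import *
to([479,-131,125],-.085)
p=get_image('wrist');cv2.imwrite('pics/d.png',p['frame'])
p=get_image('top');cv2.imwrite('pics/dt.png',cv2.resize(p['frame'][130:270,200:400],None,fx=4,fy=4))
for l in ['pad','blade']: print(l,axis(p,l,131),[np.round(q['xyz']) for q in nets.pinpoint(p,l)[:1]])
p=get_image('side');cv2.imwrite('pics/ds.png',cv2.resize(p['frame'][60:260,200:400],None,fx=3,fy=3))
"
```

```text
3.78 pos [ 466.9 -134.9  125.5] yaw_y -0.084 z [ 0.003 -0.    -1.   ] F [-0.7 -1.1 -0.8] w -0.1 j [ 0.05  0.29 -0.5   0.   -0.77 -1.71]
xyz cm [0.49 1.17 0.06] rz 0.001
pad (0.43, 35, array([509.9, -13.6]), np.float64(-0.213), array([511.8,  -4.5]), array([507.9, -22.8])) []
blade (0.62, 41, array([509.2, -20.5]), np.float64(-0.107), array([510.9,  -4.4]), array([505.8, -52.2])) [array([504.,  -9., 120.])]
```

View pics/d.png

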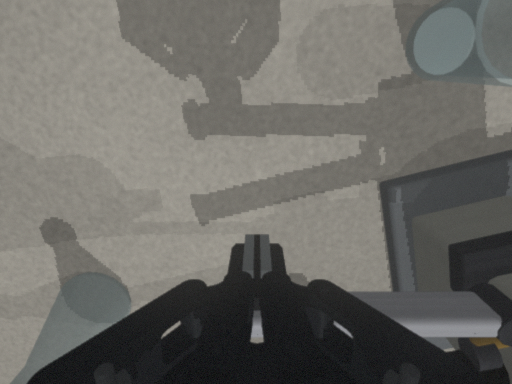

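View pics/dt.png

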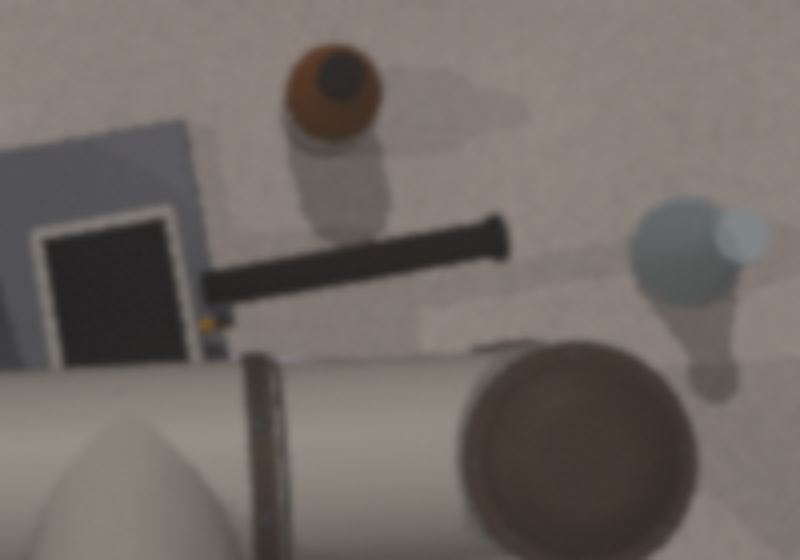

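View pics/ds.png

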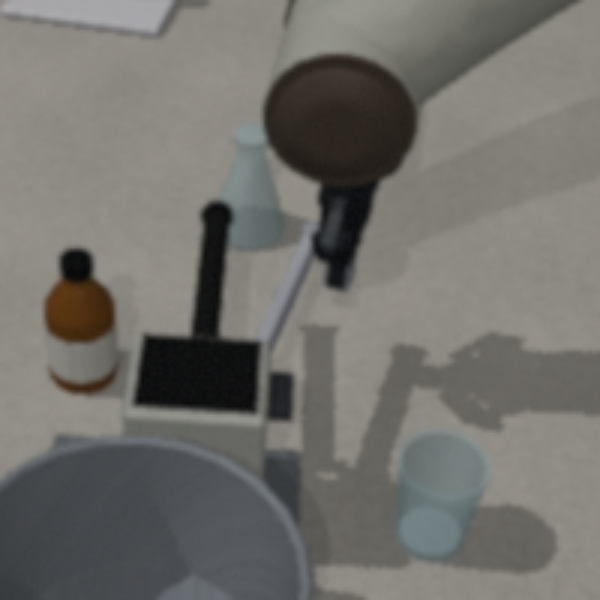

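Request:
{"method": "apply_moves", "body": {"steps": [{"hand": 0, "xyz": [0.2, 0.3, 0], "delta_rot": [0, 0, 0]}, {"hand": 0, "xyz": [0.4, 0.6, 0], "delta_rot": [0, 0, 0]}, {"hand": 0, "xyz": [0.4, 0.9, 0], "delta_rot": [0, 0, 0]}, {"hand": 0, "xyz": [0.4, 1.2, 0], "delta_rot": [0, 0, 0]}, {"hand": 0, "xyz": [0.4, 1.4, 0], "delta_rot": [0, 0, 0]}, {"hand": 0, "xyz": [0.4, 1.4, 0], "delta_rot": [0, 0, 0]}, {"hand": 0, "xyz": [0.4, 1.4, 0], "delta_rot": [0, 0, 0]}]}}

```text
clock: 4.72
position: [478.6, -131.9, 124.0]
ee_rot: [0.736, 0.677, -0.001, -0.001]
contact_force: [-2.3, 2.3, 1.1]
gripper_width: -0.2
```

```bash
python3 -c "
from h import *
to([479,-131,125],-.085)
p=get_image('side');cv2.imwrite('pics/es.png',cv2.resize(p['frame'][90:210,230:350],None,fx=5,fy=5))
"
```

```text
4.72 pos [ 478.6 -131.9  124. ] yaw_y -0.084 z [-0.002  0.    -1.   ] F [-2.3  2.3  1.1] w -0.2 j [ 0.06  0.31 -0.48 -0.   -0.79 -1.71]
xyz cm [ 0.1   0.03 -0.1 ] rz 0.001
```

View pics/es.png

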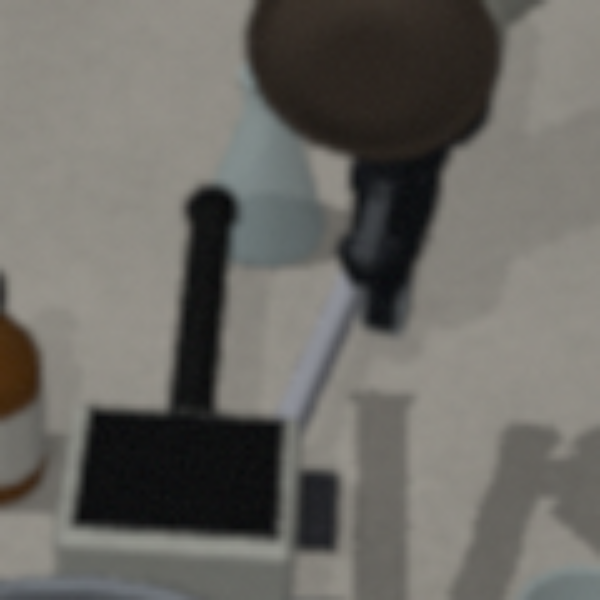

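Request:
{"method": "apply_moves", "body": {"steps": [{"hand": 0, "xyz": [0, 0.3, 0], "delta_rot": [0, 0, -0.02]}, {"hand": 0, "xyz": [0, 0.6, 0], "delta_rot": [0, 0, -0.045]}, {"hand": 0, "xyz": [0, 0.9, 0], "delta_rot": [0, 0, -0.07]}, {"hand": 0, "xyz": [0, 1.2, 0], "delta_rot": [0, 0, -0.095]}, {"hand": 0, "xyz": [0, 1.5, 0], "delta_rot": [0, 0, -0.12]}, {"hand": 0, "xyz": [0, 1.8, 0], "delta_rot": [0, 0, -0.14]}, {"hand": 0, "xyz": [0.05, 2.1, 0], "delta_rot": [0, 0, -0.165]}, {"hand": 0, "xyz": [0.05, 2.4, 0], "delta_rot": [0, 0, -0.19]}, {"hand": 0, "xyz": [0.1, 2.7, 0], "delta_rot": [0, 0, -0.21]}, {"hand": 0, "xyz": [0.1, 2.85, 0], "delta_rot": [0, 0, -0.225]}, {"hand": 0, "xyz": [0.1, 2.85, 0], "delta_rot": [0, 0, -0.225]}, {"hand": 0, "xyz": [0.1, 2.85, 0], "delta_rot": [0, 0, -0.225]}]}}

```text
clock: 5.77
position: [506.2, -134.3, 123.9]
ee_rot: [0.656, 0.755, -0.002, -0.001]
contact_force: [-4.9, -2.8, 2.3]
gripper_width: -0.1
```

```bash
python3 -c "
from h import *
to([515.3,-132.9,125],.205)
p=get_image('side');cv2.imwrite('pics/fs.png',cv2.resize(p['frame'][90:210,230:350],None,fx=5,fy=5))
print(axis(p,'blade',131))
p=get_image('wrist');cv2.imwrite('pics/fw.png',p['frame'])
for i in range(4):
  get_image('wrist');print(telemetry.read_state()['contact_force'].round(1))
"
```

```text
5.77 pos [ 506.2 -134.3  123.9] yaw_y 0.141 z [-0.004 -0.001 -1.   ] F [-4.9 -2.8  2.3] w -0.1 j [ 0.05  0.35 -0.41  0.   -0.81 -1.48]
xyz cm [ 0.01  0.92 -0.11] rz -0.064
(0.47, 205, array([516. , -86.7]), np.float64(0.164), array([505.2, -21.5]), array([ 528.3, -160.8]))
[-4.5 -2.9  1.3]
[-4.4 -2.4  2.1]
[-5.  -2.9  2. ]
[-4.7 -3.4  1.8]
```

View pics/fs.png

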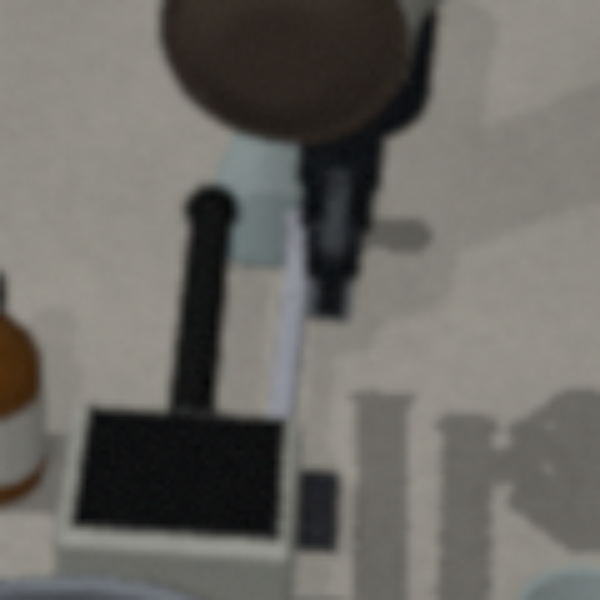

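View pics/fw.png

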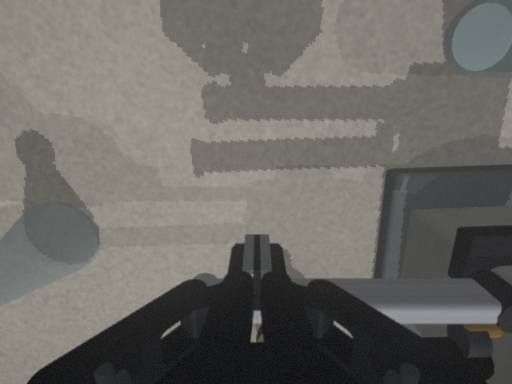

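Request:
{"method": "apply_moves", "body": {"steps": [{"hand": 0, "xyz": [0, 0.2, 0], "delta_rot": [0, 0, -0.015]}, {"hand": 0, "xyz": [0, 0.4, 0], "delta_rot": [0, 0, -0.03]}, {"hand": 0, "xyz": [0, 0.6, 0], "delta_rot": [0, 0, -0.045]}, {"hand": 0, "xyz": [0, 0.7, 0], "delta_rot": [0, 0, -0.06]}, {"hand": 0, "xyz": [0, 0.7, 0], "delta_rot": [0, 0, -0.06]}, {"hand": 0, "xyz": [0, 0.7, 0], "delta_rot": [0, 0, -0.06]}]}}

```text
clock: 6.62
position: [512.8, -133.8, 123.8]
ee_rot: [0.633, 0.774, -0.002, -0.001]
contact_force: [-5.3, -5.6, 1.8]
gripper_width: -0.3
```

```bash
cat > chk.py <<'E'
from h import *
s,r=st()
F=[]
for i in range(6):
  p=get_image('side');F.append(r.T@telemetry.read_state()['contact_force'])
print("tool F",np.mean(F,0).round(2),np.std(F,0).round(2))
print(axis(p,'blade',131))
E
python3 chk.py
```

```text
6.62 pos [ 512.8 -133.8  123.8] yaw_y 0.201 z [-0.005 -0.001 -1.   ] F [-5.3 -5.6  1.8] w -0.3 j [ 0.05  0.36 -0.4   0.   -0.82 -1.42]
tool F [-4.36 -5.95 -1.76] [0.59 0.7  0.4 ]
(0.49, 164, array([520.1, -84.8]), np.float64(0.2), array([507.9, -24.4]), array([ 534.3, -155.1]))
```

Request:
{"method": "apply_moves", "body": {"steps": [{"hand": 0, "xyz": [0, 0.05, 0], "delta_rot": [0, 0, -0.004]}, {"hand": 0, "xyz": [0, 0.1, 0], "delta_rot": [0, 0, -0.004]}, {"hand": 0, "xyz": [0, 0.1, 0], "delta_rot": [0, 0, -0.004]}, {"hand": 0, "xyz": [0, 0.1, 0], "delta_rot": [0, 0, -0.004]}]}}

```text
clock: 7.3
position: [513.6, -133.7, 123.8]
ee_rot: [0.631, 0.776, -0.002, -0.001]
contact_force: [-5.1, -5.2, 2.9]
gripper_width: 0.1
```

```bash
python3 chk.py
```

```text
7.3 pos [ 513.6 -133.7  123.8] yaw_y 0.205 z [-0.005 -0.002 -1.   ] F [-5.1 -5.2  2.9] w 0.1 j [ 0.05  0.36 -0.39  0.   -0.82 -1.42]
tool F [-4.25 -5.88 -1.46] [0.25 0.1  0.54]
(0.67, 128, array([522.2, -91.3]), np.float64(0.231), array([506.5, -24.8]), array([ 537.9, -158.4]))
```

Request:
{"method": "apply_moves", "body": {"steps": [{"hand": 0, "xyz": [0, 0.05, 0], "delta_rot": [0, 0, 0]}, {"hand": 0, "xyz": [0, 0.1, 0], "delta_rot": [0, 0, 0]}, {"hand": 0, "xyz": [0, 0.1, 0], "delta_rot": [0, 0, 0]}, {"hand": 0, "xyz": [0, 0.1, 0], "delta_rot": [0, 0, 0]}]}}

```text
clock: 7.98
position: [514.5, -133.5, 123.8]
ee_rot: [0.631, 0.776, -0.002, -0.002]
contact_force: [-5.5, -4.7, 2.2]
gripper_width: -0.1
```

```bash
python3 chk.py
```

```text
7.98 pos [ 514.5 -133.5  123.8] yaw_y 0.205 z [-0.005 -0.002 -1.   ] F [-5.5 -4.7  2.2] w -0.1 j [ 0.05  0.36 -0.39  0.   -0.82 -1.42]
tool F [-3.96 -6.08 -1.63] [0.19 0.57 0.69]
(0.72, 248, array([521.1, -83.6]), np.float64(0.222), array([506.2, -17.9]), array([ 539.7, -166.2]))
```

Request:
{"method": "apply_moves", "body": {"steps": [{"hand": 0, "xyz": [0, 0.05, 0], "delta_rot": [0, 0, 0]}, {"hand": 0, "xyz": [0, 0.1, 0], "delta_rot": [0, 0, 0]}, {"hand": 0, "xyz": [0, 0.1, 0], "delta_rot": [0, 0, 0]}, {"hand": 0, "xyz": [0, 0.1, 0], "delta_rot": [0, 0, 0]}]}}

```text
clock: 8.67
position: [514.5, -133.5, 123.8]
ee_rot: [0.631, 0.776, -0.003, -0.002]
contact_force: [-7.2, -6.0, 2.9]
gripper_width: 0.2
```

```bash
python3 chk.py
```

```text
8.67 pos [ 514.5 -133.5  123.8] yaw_y 0.205 z [-0.008 -0.002 -1.   ] F [-7.2 -6.   2.9] w 0.2 j [ 0.05  0.36 -0.39  0.   -0.82 -1.42]
tool F [-3.93 -8.67 -3.11] [0.28 0.29 0.68]
(0.73, 163, array([522. , -86.8]), np.float64(0.23), array([506.6, -21.3]), array([ 539.6, -162.1]))
```

Request:
{"method": "apply_moves", "body": {"steps": [{"hand": 0, "xyz": [0, 0.05, 0], "delta_rot": [0, 0, 0]}, {"hand": 0, "xyz": [0, 0.05, 0], "delta_rot": [0, 0, 0]}, {"hand": 0, "xyz": [0, 0.05, 0], "delta_rot": [0, 0, 0]}, {"hand": 0, "xyz": [0, 0.05, 0], "delta_rot": [0, 0, 0]}, {"hand": 0, "xyz": [0, 0.05, 0], "delta_rot": [0, 0, 0]}, {"hand": 0, "xyz": [0, 0.05, 0], "delta_rot": [0, 0, 0]}]}}

```text
clock: 9.52
position: [514.5, -133.5, 123.8]
ee_rot: [0.631, 0.776, -0.003, -0.003]
contact_force: [-8.1, -6.0, 3.8]
gripper_width: 0.3
```

Request:
{"method": "apply_moves", "body": {"steps": [{"hand": 0, "xyz": [0.1, -0.5, 0], "delta_rot": [0, 0, 0.03]}, {"hand": 0, "xyz": [0.2, -1.0, 0], "delta_rot": [0, 0, 0.06]}, {"hand": 0, "xyz": [0.3, -1.5, 0], "delta_rot": [0, 0, 0.1]}, {"hand": 0, "xyz": [0.5, -2.0, 0], "delta_rot": [0, 0, 0.13]}, {"hand": 0, "xyz": [0.6, -2.5, 0], "delta_rot": [0, 0, 0.17]}, {"hand": 0, "xyz": [0.8, -3.0, 0], "delta_rot": [0, 0, 0.21]}, {"hand": 0, "xyz": [0.9, -3.5, 0], "delta_rot": [0, 0, 0.25]}, {"hand": 0, "xyz": [1.0, -4.0, 0], "delta_rot": [0, 0, 0.27]}, {"hand": 0, "xyz": [1.2, -4.5, 0], "delta_rot": [0, 0, 0.29]}, {"hand": 0, "xyz": [1.25, -5.0, 0], "delta_rot": [0, 0, 0.29]}, {"hand": 0, "xyz": [1.25, -5.2, 0], "delta_rot": [0, 0, 0.29]}, {"hand": 0, "xyz": [1.25, -5.2, 0], "delta_rot": [0, 0, 0.29]}]}}

```text
clock: 10.52
position: [464.7, -130.1, 124.6]
ee_rot: [0.736, 0.677, 0.0, 0.0]
contact_force: [-0.3, -0.4, 0.3]
gripper_width: -0.0
```

```bash
python3 chk.py; python3 -c "
from h import *
p=get_image('side');cv2.imwrite('pics/gs.png',cv2.resize(p['frame'][90:210,230:350],None,fx=5,fy=5))"
```

```text
10.52 pos [ 464.7 -130.1  124.6] yaw_y -0.085 z [ 0.001 -0.    -1.   ] F [-0.3 -0.4  0.3] w -0.0 j [ 0.06  0.29 -0.51  0.   -0.77 -1.72]
tool F [ 0.21  0.22 -0.2 ] [0.54 0.28 0.37]
(0.5, 273, array([496.1, -86.5]), np.float64(-0.054), array([499.6, -20.8]), array([ 491.7, -167. ]))
```

View pics/gs.png

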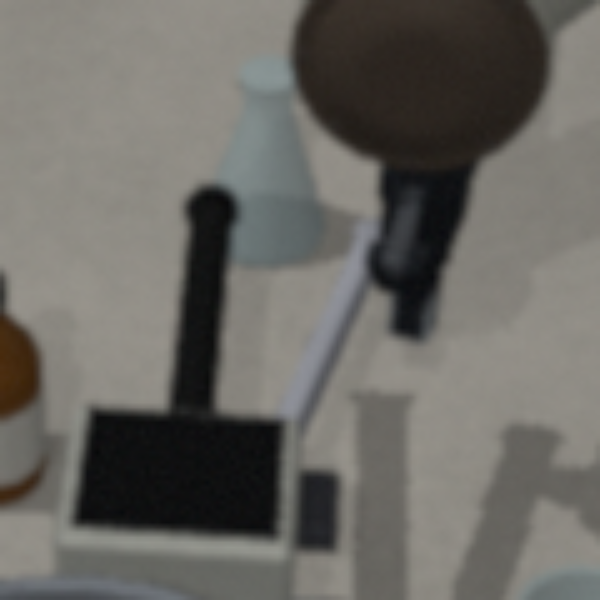

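Request:
{"method": "apply_moves", "body": {"steps": [{"hand": 0, "xyz": [0, 0.6, 0], "delta_rot": [0, 0, 0]}, {"hand": 0, "xyz": [0, 1.1, 0], "delta_rot": [0, 0, 0]}, {"hand": 0, "xyz": [0, 1.4, 0], "delta_rot": [0, 0, 0]}, {"hand": 0, "xyz": [0, 1.8, 0], "delta_rot": [0, 0, -0.03]}, {"hand": 0, "xyz": [0, 2.2, 0], "delta_rot": [0, 0, -0.065]}, {"hand": 0, "xyz": [0, 2.6, 0], "delta_rot": [0, 0, -0.1]}, {"hand": 0, "xyz": [0, 3.0, 0], "delta_rot": [0, 0, -0.13]}, {"hand": 0, "xyz": [0, 3.4, 0], "delta_rot": [0, 0, -0.16]}, {"hand": 0, "xyz": [0, 3.8, 0], "delta_rot": [0, 0, -0.195]}, {"hand": 0, "xyz": [0.05, 4.2, 0], "delta_rot": [0, 0, -0.23]}, {"hand": 0, "xyz": [0.1, 4.6, 0], "delta_rot": [0, 0, -0.26]}, {"hand": 0, "xyz": [0.1, 4.8, 0], "delta_rot": [0, 0, -0.28]}]}}

```text
clock: 11.92
position: [510.8, -133.8, 123.8]
ee_rot: [0.635, 0.773, -0.002, -0.002]
contact_force: [-6.2, -2.1, 3.4]
gripper_width: 0.1
```

Request:
{"method": "apply_moves", "body": {"steps": [{"hand": 0, "xyz": [0, 0.1, 0], "delta_rot": [0, 0, -0.01]}, {"hand": 0, "xyz": [0, 0.2, 0], "delta_rot": [0, 0, -0.01]}, {"hand": 0, "xyz": [0, 0.3, 0], "delta_rot": [0, 0, -0.01]}, {"hand": 0, "xyz": [0, 0.3, 0], "delta_rot": [0, 0, -0.01]}, {"hand": 0, "xyz": [0, 0.3, 0], "delta_rot": [0, 0, -0.01]}]}}

```text
clock: 12.33
position: [513.3, -133.5, 123.8]
ee_rot: [0.631, 0.775, -0.002, -0.002]
contact_force: [-5.6, -3.6, 3.9]
gripper_width: -0.2
```

```bash
python3 chk.py
```

```text
12.33 pos [ 513.3 -133.5  123.8] yaw_y 0.204 z [-0.006 -0.001 -1.   ] F [-5.6 -3.6  3.9] w -0.2 j [ 0.05  0.36 -0.39  0.   -0.82 -1.42]
tool F [-2.26 -5.99 -3.13] [0.27 0.32 0.53]
(0.52, 234, array([522. , -92.9]), np.float64(0.212), array([506.6, -21.3]), array([ 537.9, -166.6]))
```

Needs about 1.2 mm to the stop plus a little preload.

Request:
{"method": "apply_moves", "body": {"steps": [{"hand": 0, "xyz": [0, 0.1, 0], "delta_rot": [0, 0, 0]}, {"hand": 0, "xyz": [0, 0.2, 0], "delta_rot": [0, 0, 0]}, {"hand": 0, "xyz": [0, 0.25, 0], "delta_rot": [0, 0, 0]}, {"hand": 0, "xyz": [0, 0.25, 0], "delta_rot": [0, 0, 0]}, {"hand": 0, "xyz": [0, 0.25, 0], "delta_rot": [0, 0, 0]}]}}

```text
clock: 13.1
position: [514.4, -133.3, 123.8]
ee_rot: [0.632, 0.775, -0.003, -0.003]
contact_force: [-7.8, -4.6, 5.3]
gripper_width: 0.2
```

```bash
python3 chk.py; python3 -c "
from h import *
p=get_image('side');cv2.imwrite('pics/hs.png',cv2.resize(p['frame'][90:210,230:350],None,fx=5,fy=5))
for l in ['bottle','beaker','flask']: print(l,[(np.round(q['xyz']),round(q['confidence'],2)) for q in nets.pinpoint(p,l)[:2]])
p=get_image('top')
for l in ['bottle','beaker','flask']: print(l,[(np.round(q['xyz']),round(q['confidence'],2)) for q in nets.pinpoint(p,l)[:1]])
"
```

```text
13.1 pos [ 514.4 -133.3  123.8] yaw_y 0.204 z [-0.009 -0.001 -1.   ] F [-7.8 -4.6  5.3] w 0.2 j [ 0.05  0.37 -0.39  0.   -0.83 -1.42]
tool F [-2.52 -8.94 -4.94] [0.55 0.57 0.61]
(0.66, 21304, array([515.3, 253.9]), np.float64(0.166), array([484.5, 437.9]), array([ 587.1, -176. ]))
bottle [(array([667., -80.,   2.]), 0.95)]
beaker [(array([355.,  20.,   0.]), 0.8)]
flask []
bottle [(array([671., -83.,  -2.]), 0.64)]
beaker []
flask [(array([ 579., -322.,    2.]), 0.64)]
```

View pics/hs.png

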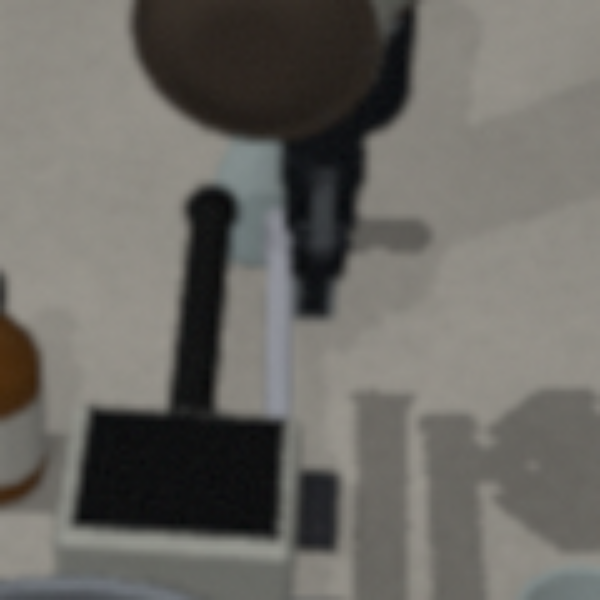

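```bash
python3 -c "
from h import *
from bench import workorder
st();print(workorder.job_done());st()"
```

```text
13.85 pos [ 514.5 -133.2  123.8] yaw_y 0.204 z [-0.009 -0.001 -1.   ] F [-8.9 -3.9  4.7] w 0.2 j [ 0.05  0.37 -0.39  0.   -0.83 -1.42]
the job is handed in; nothing more can be done
None
the job is handed in; nothing more can be done
```

I checked the lever as asked and handed the job in at 13.9 s, with the lever held at its stop for the second time. I pushed with the shut fingers from the outer side at the pad.

- **First push:** the TCP stopped at x 514.5 mm while the push rose from about 6 to 9 N. I held it there for about 1 to 1.5 s, then backed right off. Contact force fell to about zero, and the side picture showed the lever fully out.
- **Second push:** it came up against the stop at the same place (x 514.5 mm), with about 9 N at the last check. The side picture shows a clear gap between blade and bar, and the fingers stayed on the outer side throughout.
- **Glassware:** the bottle and beaker were found within about 4 mm of where they started. The flask read 6 mm off in the last top view, where it was partly hidden. That is about the network's error, and nothing came near it.

**Checks that failed or disagreed:**
- The last automatic outline of the blade picked up the whole lift instead. The final lever position therefore rests on the force, the repeated stop position and the picture.
- Readings also showed about 2–5 N along and across the blade, probably friction, in both pushes.

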